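Sort the mixed biscuits onto their baking sheets

TASK

Sort the five loose biscuits on the bench paper: put each one onto the small baking sheet that already holds biscuits of its shape (rings with rings, fingers with the finger, square with squares), lying flat on the empty paper there, beside one another and not on top of anything. They are brittle, so set them down rather than dropping or throwing them, and leave the steel cutter and the white cup among them standing where they are.

Things in the scene. Friction and masses are not known exactly. Their poses are not given: they have to be found in the camera images.
- ring_sheet: Fixed dark baking sheet, 200 (its x) by 124 mm (its y), paper-lined: floor 3 mm thick, rim 3 mm thick and 7 mm high. Origin: centre of its underside; +x points away from the robot. Two ring biscuits are fixed at its far end (x = 70, y = +-28 mm, tops 17 mm above the bench). The loose rings (two) go on its empty part: x = -97 to 45 mm, y = -59 to 59 mm.
- finger_sheet: Fixed dark baking sheet, 200 (its x) by 124 mm (its y), paper-lined: floor 3 mm thick, rim 3 mm thick and 7 mm high. Origin: centre of its underside; +x points away from the robot. One finger biscuit is fixed crosswise at its far end (x = 80 mm, along y, top 19 mm above the bench). The loose fingers (two) go on its empty part: x = -97 to 67 mm, y = -59 to 59 mm.
- square_sheet: Fixed dark baking sheet, 200 (its x) by 124 mm (its y), paper-lined: floor 3 mm thick, rim 3 mm thick and 7 mm high. Origin: centre of its underside; +x points away from the robot. Two square biscuits are fixed at its far end (x = 72, y = +-27 mm, tops 17 mm above the bench). The loose square (one) goes on its empty part: x = -97 to 49 mm, y = -59 to 59 mm.
- ring_a_mid (a point): loose ring biscuit, pale brown with a fluted edge: 50 mm across, a hole of 18 mm through it, 14 mm thick, about 22 g, lying flat on the bench paper. Point: its centre, half-way up (7 mm); z is up, the same all round.
- ring_b_mid (a point): loose ring biscuit, pale brown with a fluted edge: 50 mm across, a hole of 18 mm through it, 14 mm thick, about 22 g, lying flat on the bench paper. Point: its centre, half-way up (7 mm); z is up, the same all round. Same as the other ring.
- finger_a_mid (a point): loose finger biscuit, pale, round-ended: 60 mm long (its x), 24 mm wide (its y), 16 mm thick, about 20 g, lying flat on the bench paper. Point: its centre, half-way up (8 mm); z is up.
- finger_b_mid (a point): loose finger biscuit, pale, round-ended: 60 mm long (its x), 24 mm wide (its y), 16 mm thick, about 20 g, lying flat on the bench paper. Point: its centre, half-way up (8 mm); z is up. Same as the other finger.
- square_a_mid (a point): loose square biscuit, pale brown with nine pricked dots: 44 x 44 mm (its x and y), 14 mm thick, about 25 g, lying flat on the bench paper. Point: its centre, half-way up (7 mm); z is up.
- cutter_mid (a point): bystander, to be left alone: open steel pastry cutter, a loose thin-walled tube 46 mm across and 30 mm tall, standing among the loose biscuits. Point: its centre, half-way up.
- ramekin_mid (a point): bystander, to be left alone: loose small white ceramic cup, 58 mm across and 34 mm tall, standing among the loose biscuits. Point: its centre, half-way up.
Not all that is in view belongs to the job. Leave any purple look-alike of the part that bears square_a_mid alone. Leave any black look-alike of the part that bears finger_a_mid alone.

How it is judged:
By the outcome, as a careful person would: the job done as asked, in the order asked, and still so for the second after the job is handed in, with the robot touching nothing.
It also fails if it takes over 144 s, if anything falls off the work surface, if the arm or the gripper's body presses on something with over 40 N, if the wrist force passes 120 N, or if a joint passes its speed limit or range.

ROBOT

A 6-joint arm with a two-finger parallel gripper is mounted at the origin on the work surface. World frame = base frame: x ahead of the robot, y to its left, z up, the work surface at z = 0. Lengths are in mm, angles in rad, forces in N, time in s.
With the tool pointing down it reaches from about 275 to 750 mm from the base axis. Payload 10.2 kg.
Tool frame: the origin (TCP) lies between the finger pads; the fingertips stand 17 mm ahead of it and the grasp point (between the pads) lies 2 mm behind it (tips_ahead is the distance from the TCP to the fingertips, in mm); z points along the fingers, y is the line along which they close (so a half turn about z gives the same grasp; the last joint's range is limited). The gripper opens to 85 mm and grips with 20 to 120 N. Pads are 22 mm wide; open, the fingers measure 114 mm over their backs; the gripper's body (76 mm by 85 mm) begins 54 mm behind the grasp point. The pads swing forward as they close: fully open they stand 13 mm farther back than shut.
Start: joints at [-1.406, 0.313, 1.498, -0, 1.331, -0.223], TCP at [198.518, -486.027, 248.294] pointing down, gripper open.
Joint ranges: [-2.94, 2.94], [-0.97, 2.17], [0.19, 2.56], [-1.23, 4.37], [0.02, 3.11], [-2.88, 2.88]. Speed limits (rad/s): [2.39, 2.39, 3.01, 3.14, 3.14, 3.14].

INTERFACE

Orientations are given as a unit quaternion [w, x, y, z].
In Python, from rig import sense, capture, finish_job, boxes_of, tips_ahead gives the robot as it stands.
- The arm moves only by the tool drive_tool, never from a script. Its argument "commands" is text: rows parted by semicolons, each of 7 numbers parted by spaces: the shift along the world's x, y, z in units of 0.1 m (1.0 is 0.1 m), then the turn, a rotation vector about the world's x, y, z in units of pi/4 rad (1.0 is pi/4 rad), then the opening in per cent of the stroke, from 0 (shut) to 100 (fully open). A call has 1 to 20 rows; each row shifts and turns the commanded pose from where the row before left it; what a row does not reach is not made up. A row lasts 1/12 s, in which the tool goes at most 41.7 mm and 7.16 degrees, less where a joint would pass 70% of its speed; a pose out of reach is approached as far as the arm can. A call with a number of a shift or a turn outside -1 to 1 is refused whole. A call with a gripper value outside its range is refused whole. The fingers move at their own pace and stop on an object; "force" is the grip in N (left out, the last holds). Time passes only in rows, so rows that do not move let the fingers close. It gives the time, the measured TCP pose, the force, the opening and the grip force at its end, in the units of the state.
- sense(): the state, without advancing time (a new reading comes with each control period).
- capture(name): name is "side" or "top" or "wrist"; returns a dict with "pixels" (384x512x3 uint8, blue, green, red), "fov_y" (degrees; the focal length in pixels is half the picture's height over the tangent of half this angle, whatever the lens; pixels are square), "cx", "cy" (the principal point, pixels), "k1" (the pictures are not rectified: a ray, as slopes to the right and down, at radius r is drawn at 1 + k1 r^2 times it, then the intrinsics apply), "position" and "attitude" of the camera in the world; the wrist camera has in their place "tool_from_camera" (4x4, takes a point from camera to tool coordinates, whose origin is the TCP and whose axes are the flange's). Camera axes: x right, y down, z forward; pixel columns grow to the right and rows downward; lengths in mm; the calibration is good to about 2 mm. A picture is of the moment at which its call begins: read the wrist's pose just before it. There is no depth.
- finish_job(): hands the job in; it is judged then, once.
Trained networks look in a picture, given as the dict that the camera call returned (one of the last four; its "shot" number tells which), for a name from the list of things; names that differ only in an ending like _2 or _b are one class to them, and where a whole thing is asked for, a point or a joint stands for the part that bears it (a point fixed in the world has none). Each returns a list of dicts, best first, with "confidence" (0 to 1); they miss things now and then, are a little off and sometimes report something else, mostly with a low value. They report only what shows in the picture. A call takes as long as a camera call. They do not tell look-alikes from the thing itself.
- boxes_of(picture, name): "position" ([column, row] in pixels, amid what is visible of it).
The state is a dict: "time_s": time; "joints": joint angles; "dq": joint speeds; "tau": joint torques, N m; "eef_pos": TCP position; "ee_rot": TCP orientation; "force": force on the tool from outside, world axes, zero at the start; "wrist_torque": the same for the moment, N m; "grip_width": opening from 0.0 (shut) to 1.0 (fully open); "grip_force": force on a finger pad.
Only numpy, scipy, OpenCV 4.12 (cv2) and the standard library are available. Lean on these libraries where they do the work, as an engineer would, in place of code of your own. Each camera call takes 0.05 s, during which the arm holds its last target. There are 200 camera calls.

## Working session

There is one attempt and no reset: what is moved stays moved. The work goes in short steps, Python scripts to look and compute and a tool call to move; the robot and the scene stay as the last step left them, time stands still between calls to the robot, and variables do not carry over. Pictures are saved under pics/ and viewed, at most 14 in all, crops included, and the job is handed in when it is done.

Besides the shell and the picture viewer there is one more tool, called after "Call:" by a JSON object that holds its "fn" and its "kwargs". drive_tool: Moves the arm, as the interface text tells. Shifts and turns lie within -1 to 1; 1 stands for 0.1 m of shift or pi/4 rad of turn. Its arguments: {"type":"object","properties":{"commands":{"type":"string"},"force":{"type":"number"}},"required":["commands"]}

```bash
mkdir -p pics; cat > h.py <<'E'
import numpy as np, cv2
from scipy.spatial.transform import Rotation as R
from rig import *
def q2R(q): q=np.array(q,float); return R.from_quat([q[1],q[2],q[3],q[0]]).as_matrix()
def cam(p,s=None):
    f=p["pixels"].shape[0]/2/np.tan(np.radians(p["fov_y"])/2)
    if "position" in p:
        a=np.array(p["attitude"],float); Rm=a if a.shape==(3,3) else q2R(a); t=np.array(p["position"],float)
    else:
        T=np.array(p["tool_from_camera"]); Rt=q2R(s["ee_rot"]); Rm=Rt@T[:3,:3]; t=np.array(s["eef_pos"])+Rt@T[:3,3]
    return f,Rm,t
def w(p,uv,z,s=None):
    f,Rm,t=cam(p,s); d=np.array([(uv[0]-p["cx"])/f,(uv[1]-p["cy"])/f]); u=d.copy()
    for _ in range(20): u=d/(1+p["k1"]*(u@u))
    r=Rm@np.array([u[0],u[1],1]); return t+r*(z-t[2])/r[2]
def px(p,X,s=None):
    f,Rm,t=cam(p,s); c=Rm.T@(np.array(X,float)-t); u=c[:2]/c[2]; u=u*(1+p["k1"]*(u@u)); return u*f+[p["cx"],p["cy"]]
E
python3 - <<'E'
from h import *
s=sense(); print(s)
for n in ["top","side"]:
    p=capture(n); print({k:v for k,v in p.items() if k!="pixels"})
    cv2.imwrite(f"pics/{n}0.png",p["pixels"])
    if n=="top":
        for nm,z in [("ring_a_mid",7),("finger_a_mid",8),("square_a_mid",7),("cutter_mid",15),("ramekin_mid",17),("ring_sheet",3),("finger_sheet",3),("square_sheet",3)]:
            for b in boxes_of(p,nm): print(nm,np.round(b["position"]),round(b["confidence"],2),np.round(w(p,b["position"],z)))
E
```

```text
{'time_s': 0.0, 'joints': array([-1.40639495e+00,  3.13466042e-01,  1.49846765e+00, -3.44200192e-05,
        1.33100751e+00, -2.23396460e-01]), 'dq': array([-0.0016545 ,  0.001484  ,  0.00080831, -0.00044848, -0.00169642,
       -0.00011945]), 'tau': array([-3.16981270e-03, -4.12279165e+01, -2.59741509e+01, -3.15103680e-04,
        4.26031314e-03, -9.51452591e-06]), 'eef_pos': array([ 198.47015935, -485.77034714,  247.71535163]), 'ee_rot': array([-6.74472771e-04,  9.81259414e-01,  1.92690184e-01,  3.17894583e-06]), 'force': array([-0.33248564, -0.48705031, -0.73024491]), 'wrist_torque': array([-0.0153099 ,  0.02487214,  0.05697108]), 'grip_force': 0.0, 'grip_width': 0.994887869996948}
{'fov_y': 51.57983073719638, 'cx': 258.13489054023603, 'cy': 193.8226206858917, 'k1': 0.00519984982250312, 'position': array([ 420.0767294 ,   24.22868483, 1073.69664662]), 'attitude': array([ 0.04217822, -0.70146692,  0.71038595, -0.03894831]), 'shot': 1}
ring_a_mid [390. 167.] 0.78 [ 612. -331.    7.]
ring_a_mid [306. 228.] 0.65 [449. -98.   7.]
ring_a_mid [185. 206.] 0.22 [512. 226.   7.]
finger_a_mid [290. 264.] 0.63 [356. -52.   8.]
finger_a_mid [304. 228.] 0.6 [448. -94.   8.]
square_a_mid [300. 148.] 0.77 [669. -88.   7.]
square_a_mid [271. 127.] 0.53 [728.  -9.   7.]
cutter_mid [395. 211.] 0.62 [ 492. -337.   15.]
cutter_mid [247. 196.] 0.55 [537.  59.  15.]
ramekin_mid [340. 174.] 0.71 [ 593. -193.   17.]
ring_sheet [185. 207.] 0.85 [511. 227.   3.]
finger_sheet [243. 196.] 0.79 [538.  69.   3.]
square_sheet [127. 194.] 0.75 [549. 384.   3.]
{'fov_y': 56.39094350489056, 'cx': 248.40448196267823, 'cy': 190.71996389535488, 'k1': -0.08673707094414364, 'position': array([ 257.3005447 , -470.53972638,  616.99358615]), 'attitude': array([-0.37881395,  0.88712022, -0.24447098,  0.09875037]), 'shot': 2}
```

```bash
python3 - <<'E'
import cv2
a=cv2.imread("pics/top0.png"); cv2.imwrite("pics/top0c.png",cv2.resize(a[90:310,80:440],(800,489),interpolation=cv2.INTER_CUBIC))
E
```

```text
(no output)
```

View pics/top0c.png

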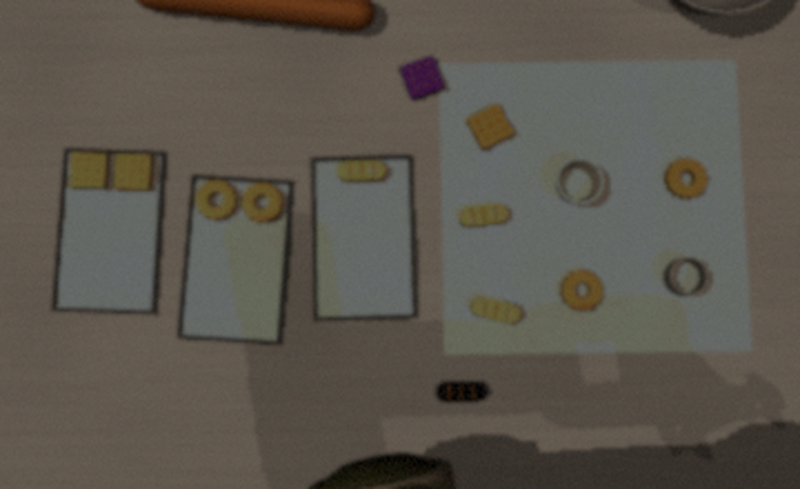

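View pics/side0.png

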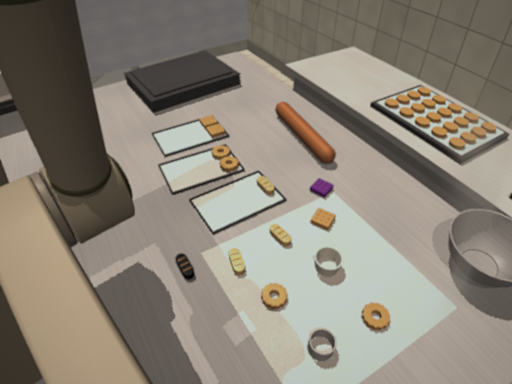

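Top view (crop px /2.222 + (80,90)): the sheets from left to right are square, ring and finger. The loose square is at (301,147) and the purple look-alike at (270,125). The pale fingers are at (298,187) and (303,229), the black one at (288,266). The rings are at (389,170) and (342,220). The cup is at (341,172) and the cutter at (389,214). Next I'll segment for exact poses.

```bash
python3 - <<'E'
from h import *
s=sense(); Rt=q2R(s["ee_rot"]); print("tool y",Rt[:,1], [tips_ahead] if not callable(tips_ahead) else None)
try: print([tips_ahead(x) for x in (0,.3,.5,.6,1)])
except Exception as e: print(e)
p=capture("top"); im=p["pixels"]
hsv=cv2.cvtColor(im,cv2.COLOR_BGR2HSV)
m=((hsv[...,0]>10)&(hsv[...,0]<35)&(hsv[...,1]>75)&(hsv[...,2]>90)).astype(np.uint8)
n,l,st,c=cv2.connectedComponentsWithStats(m)
for i in range(1,n):
    if 40<st[i,4]<900 and 80<c[i][0]<440 and 90<c[i][1]<310:
        ys,xs=np.where(l==i); P=np.array([w(p,(a,b),12)[:2] for a,b in zip(xs,ys)])
        r=cv2.minAreaRect(P.astype(np.float32)); 
        q=P-P.mean(0); ev,V=np.linalg.eigh(q.T@q)
        print(np.round(c[i]),st[i,4],"mean",np.round(P.mean(0),1),"rect",np.round(r[0],1),np.round(r[1],1),round(r[2],1),"major deg",round(np.degrees(np.arctan2(V[1,1],V[0,1]))%180,1))
# sheets: dark rim
g=((im.max(2)<70)).astype(np.uint8)
cs,_=cv2.findContours(g,cv2.RETR_EXTERNAL,cv2.CHAIN_APPROX_NONE)
for k in cs:
    P=np.array([w(p,q[0],7)[:2] for q in k],np.float32)
    if len(P)>60:
        r=cv2.minAreaRect(P); print("dark",np.round(r[0]),np.round(r[1]),round(r[2],1))
E
```

```text
tool y [ 3.78169945e-01 -9.25736186e-01 -7.83956526e-05] [17.0]
'float' object is not callable
[300. 146.] 231 mean [673.2 -87.8] rect [672.9 -88.3] [42.  42.6] 27.0 major deg 174.5
[119. 166.] 218 mean [622.8 405.9] rect [623.5 405.9] [40.6 38.6] 89.3 major deg 65.0
[139. 167.] 214 mean [620.5 350.9] rect [620.  350.9] [38.8 38.5] 89.3 major deg 28.7
[389. 169.] 198 mean [ 605.  -326.1] rect [ 605.  -327.1] [45.2 44.9] 76.2 major deg 28.7
[242. 166.] 140 mean [619.1  71.3] rect [619.   71.2] [54.3 16.5] 89.2 major deg 90.1
[176. 179.] 182 mean [584.7 249.9] rect [583.2 249.9] [44.  43.3] 0.5 major deg 72.5
[197. 181.] 182 mean [580.7 193.3] rect [579.7 193.1] [43.8 43.3] 0.2 major deg 35.9
[297. 186.] 158 mean [562.5 -77.1] rect [562.4 -78. ] [56.6 21.7] 89.3 major deg 95.6
[342. 219.] 198 mean [ 471.2 -193.4] rect [ 471.5 -193.4] [44.9 45.7] 24.9 major deg 23.9
[303. 229.] 172 mean [446.9 -88.9] rect [446.8 -88.5] [57.8 22.6] 75.3 major deg 76.4
dark [109. 659.] [87. 80.] 3.7
dark [ 183. -244.] [764. 260.] 89.5
dark [ 385. -627.] [ 24. 118.] 85.1
dark [512. 222.] [130. 202.] 85.5
dark [536.  68.] [127. 201.] 89.9
dark [549. 377.] [128. 200.] 87.3
dark [ 671. -614.] [226.  78.] 0.8
dark [819. 193.] [307.  52.] 89.2
dark [670. 640.] [358. 188.] 3.5
dark [945.  -4.] [1346.  312.] 89.0
```

Call:
{"fn": "drive_tool", "kwargs": {"commands": "0.2275 0.2552 -0.08 0 0 0.1 60; 0.2275 0.2552 -0.08 0 0 0.1 60; 0.2275 0.2552 -0.08 0 0 0.1 60; 0.2275 0.2552 -0.08 0 0 0.1 60; 0.2275 0.2552 -0.08 0 0 0.1 60; 0.2275 0.2552 -0.08 0 0 0.1 60; 0.2275 0.2552 -0.08 0 0 0.1 60; 0.2275 0.2552 -0.08 0 0 0.1 60; 0.2275 0.2552 -0.08 0 0 0.1 60; 0.2275 0.2552 -0.08 0 0 0.1 60; 0.2275 0.2552 -0.08 0 0 0.1 60; 0.2275 0.2552 -0.08 0 0 0.1 60; 0.2275 0.2552 -0.08 0 0 0.1 60; 0.2275 0.2552 -0.08 0 0 0.1 60; 0.2275 0.2552 -0.08 0 0 0.1 60; 0.2275 0.2552 -0.08 0 0 0.1 60; 0 0 0 0 0 0 60; 0 0 0 0 0 0 60; 0 0 0 0 0 0 60; 0 0 0 0 0 0 60", "force": 20}}

```text
time_s: 2.22
eef_pos: [562.2, -78.6, 120.7]
ee_rot: [0.0, 0.681, 0.732, -0.0]
force: [0.2, 0.0, 0.2]
grip_width: 0.597
grip_force: 0.0
```

```bash
cat >> h.py <<'E'
def yang(s): 
    a=q2R(s["ee_rot"])[:,1]; return np.degrees(np.arctan2(a[1],a[0]))
E
python3 - <<'E'
from h import *
s=sense(); print(s["eef_pos"],yang(s),s["joints"],s["grip_width"])
p=capture("wrist"); cv2.imwrite("pics/w1.png",p["pixels"])
for nm,z in [("finger_a_mid",8),("ring_a_mid",7),("square_a_mid",7)]:
    for b in boxes_of(p,nm): print(nm,np.round(b["position"]),round(b["confidence"],2),np.round(w(p,b["position"],z,s),1))
print(px(p,[562.5,-77.5,8],s))
E
```

```text
[562.15998649 -78.64061161 120.66454006] 4.115200896082849 [-3.45260818e-01  5.31812588e-01  1.52638029e+00 -1.95691498e-04
  1.08303203e+00 -4.16992903e-01] 0.5969568381133133
finger_a_mid [114. 199.] 0.85 [448.4 -89.3   8. ]
finger_a_mid [  6. 141.] 0.66 [363.5 -48.6   8. ]
square_a_mid [396. 213.] 0.87 [673.5 -85.1   7. ]
square_a_mid [485. 121.] 0.68 [729.7  -7.1   7. ]
square_a_mid [244.  38.] 0.36 [544.3  34.    7. ]
[258.89083717 194.48696168]
```

View pics/w1.png

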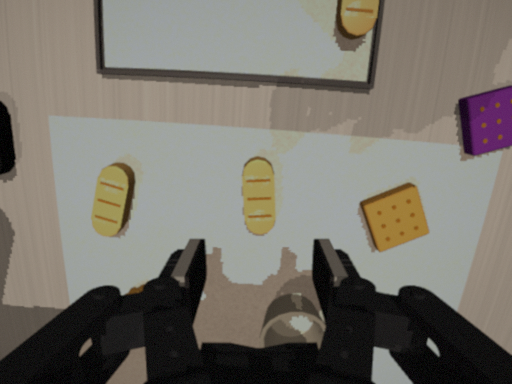

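The pale finger is at (259,196), where I predicted (259,194). The tan square at (396,216) is clearly distinct from the purple one at (488,120), and the black finger shows at the left edge. I'll grasp the first finger.

Call:
{"fn": "drive_tool", "kwargs": {"commands": "0 0.005 -0.2 0 0 0 60; 0 0 -0.2 0 0 0 60; 0 0 -0.2 0 0 0 60; 0 0 -0.2 0 0 0 60; 0 0 -0.1 0 0 0 60; 0 0 -0.07 0 0 0 60; 0 0 -0.03 0 0 0 60; 0 0 0 0 0 0 60; 0 0 0 0 0 0 0; 0 0 0 0 0 0 0; 0 0 0 0 0 0 0; 0 0 0 0 0 0 0; 0 0 0 0 0 0 0; 0 0 0 0 0 0 0; 0 0 0 0 0 0 0; 0 0 0 0 0 0 0", "force": 20}}

```text
time_s: 3.75
eef_pos: [563.1, -77.4, 21.3]
ee_rot: [0.001, 0.681, 0.733, 0.0]
force: [-0.9, 0.0, 6.2]
grip_width: 0.268
grip_force: 20.9
```

Call:
{"fn": "drive_tool", "kwargs": {"commands": "0 0 0.1 0 0 0 0; 0 0 0.2 0 0 0 0; 0 0 0.2 0 0 0 0; 0 0.1 0 0 0 -0.02 0; 0 0.2 0 0 0 -0.02 0; 0 0.25 0 0 0 -0.02 0; 0 0.25 0 0 0 -0.02 0; 0 0.25 0 0 0 -0.01 0; 0 0.225 0 0 0 0 0; 0 0.2 0 0 0 0 0; 0 0 0 0 0 0 0; 0 0 -0.15 0 0 0 0; 0 0 -0.15 0 0 0 0; 0 0 -0.08 0 0 0 0; 0 0 -0.04 0 0 0 0; 0 0 -0.02 0 0 0 0; 0 0 0 0 0 0 0; 0 0 0 0 0 0 0"}}

```text
time_s: 5.25
eef_pos: [562.9, 70.1, 26.9]
ee_rot: [0.0, 0.706, 0.708, 0.0]
force: [0.7, -0.2, 0.6]
grip_width: 0.275
grip_force: 20.2
```

```bash
python3 - <<'E'
from h import *
s=sense(); print(s["eef_pos"],yang(s),s["force"],s["grip_width"])
p=capture("wrist"); cv2.imwrite("pics/w2.png",p["pixels"])
E
```

```text
[562.88019296  70.11743986  26.93398647] 0.15881347560899822 [ 0.69503557 -0.17809934  0.63395948] 0.2752106458983626
```

View pics/w2.png

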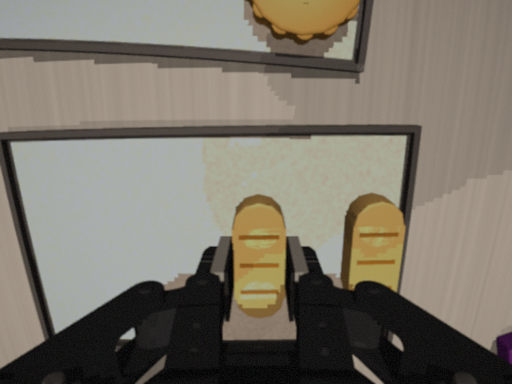

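The finger is held over the empty paper on the finger sheet, clear of the fixed one. I'll lower 2.5 mm, release and rise.

Call:
{"fn": "drive_tool", "kwargs": {"commands": "0 0 -0.012 0 0 0 0; 0 0 -0.012 0 0 0 0; 0 0 0 0 0 0 0; 0 0 0 0 0 0 0; 0 0 0 0 0 0 0"}}

```text
time_s: 5.72
eef_pos: [562.7, 70.3, 24.3]
ee_rot: [0.0, 0.706, 0.708, 0.0]
force: [-0.8, 0.6, 4.9]
grip_width: 0.273
grip_force: 20.7
```

Call:
{"fn": "drive_tool", "kwargs": {"commands": "0 0 0 0 0 0 45; 0 0 0 0 0 0 45; 0 0 0 0 0 0 45; 0 0 0.1 0 0 0 45; 0 0 0.25 0 0 0 45; 0 0 0.25 0 0 0 60; -0.1448 -0.2 0 0 0 -0.04 60; -0.1448 -0.2 0 0 0 -0.04 60; -0.1448 -0.2 0 0 0 -0.04 60; -0.1448 -0.2 0 0 0 -0.04 60; -0.1448 -0.2 0 0 0 -0.04 60; -0.1448 -0.2 0 0 0 -0.04 60; -0.1448 -0.2 0 0 0 -0.04 60; -0.1448 -0.19 0 0 0 -0.04 60; 0 0 0 0 0 0 60; 0 0 0 0 0 0 60; 0 0 0 0 0 0 60"}}

```text
time_s: 7.13
eef_pos: [447.1, -88.6, 84.4]
ee_rot: [0.0, 0.789, 0.614, 0.0]
force: [0.0, 0.8, 0.1]
grip_width: 0.599
grip_force: 0.0
```

```bash
python3 - <<'E'
from h import *
s=sense(); print(s["eef_pos"],yang(s),s["force"],s["grip_width"])
p=capture("wrist"); cv2.imwrite("pics/w3.png",p["pixels"])
print(px(p,[446.9,-88.7,8],s))
E
```

```text
[447.07556642 -88.560406    84.36466486] -14.2185366038097 [0.03205673 0.81720435 0.11888945] 0.5990569960095795
[257.80704285 211.90147832]
```

View pics/w3.png

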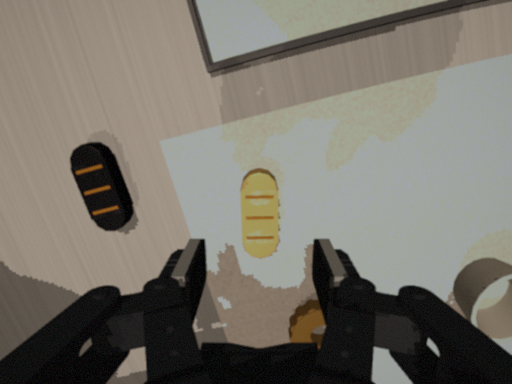

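The pale finger at (260,213) is aligned between the pads. The black one at (100,187) is well clear. I'll grasp it.

Call:
{"fn": "drive_tool", "kwargs": {"commands": "0 0 -0.2 0 0 0 60; 0 0 -0.2 0 0 0 60; 0 0 -0.12 0 0 0 60; 0 0 -0.07 0 0 0 60; 0 0 -0.03 0 0 0 60; 0 0 -0.012 0 0 0 60; 0 0 0 0 0 0 60; 0 0 0 0 0 0 0; 0 0 0 0 0 0 0; 0 0 0 0 0 0 0; 0 0 0 0 0 0 0; 0 0 0 0 0 0 0; 0 0 0 0 0 0 0; 0 0 0 0 0 0 0; 0 0 0 0 0 0 0", "force": 20}}

```text
time_s: 8.43
eef_pos: [447.1, -88.8, 21.3]
ee_rot: [0.001, 0.789, 0.614, 0.0]
force: [-0.7, 0.7, 6.4]
grip_width: 0.273
grip_force: 22.3
```

Call:
{"fn": "drive_tool", "kwargs": {"commands": "0 0 0.1 0 0 0 0; 0 0 0.2 0 0 0 0; 0 0 0.2 0 0 0 0; 0.03 0.1 0 0 0 0.02 0; 0.07 0.2 0 0 0 0.04 0; 0.08 0.22 0 0 0 0.05 0; 0.08 0.22 0 0 0 0.05 0; 0.08 0.22 0 0 0 0.05 0; 0.08 0.22 0 0 0 0.05 0; 0.08 0.22 0 0 0 0.05 0; 0.059 0.188 0 0 0 0.006 0; 0 0 0 0 0 0 0; 0 0 -0.15 0 0 0 0; 0 0 -0.15 0 0 0 0; 0 0 -0.08 0 0 0 0; 0 0 -0.05 0 0 0 0; 0 0 -0.02 0 0 0 0; 0 0 -0.01 0 0 0 0; 0 0 0 0 0 0 0; 0 0 0 0 0 0 0"}}

```text
time_s: 10.1
eef_pos: [502.9, 70.0, 25.2]
ee_rot: [0.0, 0.707, 0.707, 0.0]
force: [0.3, -0.2, 0.4]
grip_width: 0.271
grip_force: 21.5
```

Call:
{"fn": "drive_tool", "kwargs": {"commands": "0 0 -0.01 0 0 0 0; 0 0 -0.003 0 0 0 0; 0 0 0 0 0 0 0; 0 0 0 0 0 0 45; 0 0 0 0 0 0 45; 0 0 0 0 0 0 45; 0 0 0.1 0 0 0 45; 0 0 0.25 0 0 0 45; 0 0 0.25 0 0 0 60; -0.017 -0.134 0 0 0 0 85; -0.04 -0.3 0 0 0 0 85; -0.04 -0.35 0 0 0 0 85; -0.04 -0.35 0 0 0 0 85; -0.04 -0.35 0 0 0 0 85; -0.04 -0.35 0 0 0 0 85; -0.04 -0.35 0 0 0 0 85; -0.04 -0.3 0 0 0 0 85; -0.02 -0.15 0 0 0 0 85; 0 0 0 0 0 0 85; 0 0 0 0 0 0 85"}}

```text
time_s: 11.77
eef_pos: [470.7, -193.5, 83.8]
ee_rot: [0.0, 0.708, 0.707, 0.0]
force: [-0.4, 0.5, -0.0]
grip_width: 0.852
grip_force: 0.0
```

```bash
python3 - <<'E'
from h import *
s=sense(); print(s["eef_pos"],yang(s),s["force"],s["grip_width"])
p=capture("wrist"); cv2.imwrite("pics/w4.png",p["pixels"])
print(px(p,[471.3,-193.4,7],s))
E
```

```text
[ 470.74651916 -193.51407176   83.77397057] -0.09145149036621604 [-0.35387255  0.52099108 -0.00344375] 0.8524296123009727
[259.08398638 211.12746034]
```

View pics/w4.png

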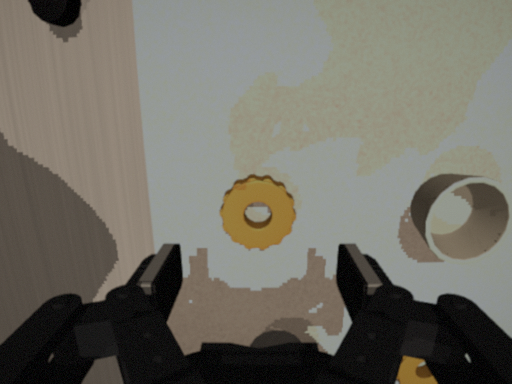

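The ring is at (258,212), as predicted and centred between the pads, with the cup clear at right. I'll grasp it.

Call:
{"fn": "drive_tool", "kwargs": {"commands": "0 0 -0.2 0 0 0 85; 0 0 -0.2 0 0 0 85; 0 0 -0.12 0 0 0 85; 0 0 -0.08 0 0 0 85; 0 0 -0.04 0 0 0 85; 0 0 -0.018 0 0 0 85; 0 0 0 0 0 0 85; 0 0 0 0 0 0 20; 0 0 0 0 0 0 20; 0 0 0 0 0 0 20; 0 0 0 0 0 0 20; 0 0 0 0 0 0 20; 0 0 0 0 0 0 20; 0 0 0 0 0 0 20; 0 0 0 0 0 0 20", "force": 20}}

```text
time_s: 13.07
eef_pos: [471.2, -193.4, 18.5]
ee_rot: [0.001, 0.707, 0.707, 0.0]
force: [-1.3, 1.8, 5.2]
grip_width: 0.552
grip_force: 19.8
```

Call:
{"fn": "drive_tool", "kwargs": {"commands": "0 0 0.1 0 0 0 20; 0 0 0.2 0 0 0 20; 0 0 0.2 0 0 0 20; 0.01 0.1 0 0 0 -0.006 20; 0.02 0.2 0 0 0 -0.006 20; 0.028 0.36 0 0 0 -0.006 20; 0.028 0.36 0 0 0 -0.006 20; 0.028 0.36 0 0 0 -0.006 20; 0.028 0.36 0 0 0 -0.006 20; 0.028 0.36 0 0 0 -0.006 20; 0.028 0.36 0 0 0 -0.006 20; 0.028 0.36 0 0 0 -0.006 20; 0.028 0.36 0 0 0 -0.006 20; 0.028 0.36 0 0 0 -0.006 20; 0.028 0.36 0 0 0 -0.006 20; 0.023 0.36 0 0 0 -0.006 20; 0.013 0.189 0 0 0 -0.006 20; 0 0 0 0 0 0 20; 0 0 0 0 0 0 20; 0 0 0 0 0 0 20"}}

```text
time_s: 14.73
eef_pos: [505.2, 251.1, 67.5]
ee_rot: [-0.0, 0.73, 0.683, -0.0]
force: [-0.3, -0.5, -0.4]
grip_width: 0.551
grip_force: 20.7
```

```bash
python3 - <<'E'
from h import *
s=sense(); print(s["eef_pos"],yang(s),s["force"],s["grip_width"])
p=capture("wrist"); cv2.imwrite("pics/w5.png",p["pixels"])
E
```

```text
[505.18142712 251.10247055  67.54565851] -3.800214004096847 [-0.27253916 -0.51177599 -0.42703902] 0.5512119714026485
```

View pics/w5.png

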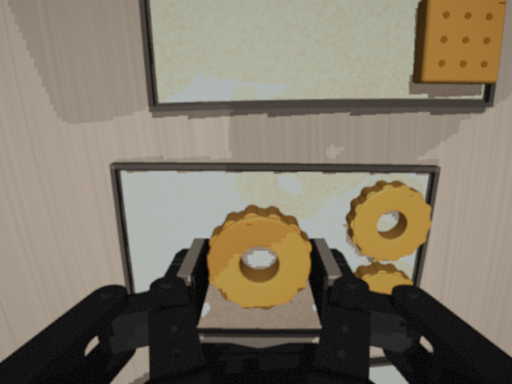

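The ring is held over the ring sheet. I'll check the sheet edges numerically from the inner rim corners (118,172), (434,172), and the square sheet's near rim (155,103), (490,98).

```bash
python3 - <<'E'
from h import *
s=sense(); p=capture("wrist")
for uv in [(118,172),(434,172),(155,103),(490,98),(390,222)]: print(uv,w(p,uv,7 if uv[0]!=390 else 17,s).round(1))
E
```

```text
(118, 172) [423. 287.   7.]
(434, 172) [614.1 274.3   7. ]
(155, 103) [451.7 325.1   7. ]
(490, 98) [645.2 316.7   7. ]
(390, 222) [584.1 247.8  17. ]
```

Call:
{"fn": "drive_tool", "kwargs": {"commands": "0 -0.03 -0.1 0 0 0 20; 0 0 -0.15 0 0 0 20; 0 0 -0.1 0 0 0 20; 0 0 -0.05 0 0 0 20; 0 0 -0.03 0 0 0 20; 0 0 -0.01 0 0 0 20; 0 0 -0.005 0 0 0 20; 0 0 0 0 0 0 20; 0 0 0 0 0 0 20; 0 0 0 0 0 0 20"}}

```text
time_s: 15.67
eef_pos: [505.7, 248.7, 23.5]
ee_rot: [0.0, 0.73, 0.683, 0.0]
force: [-0.4, -0.9, -0.3]
grip_width: 0.556
grip_force: 20.7
```

Call:
{"fn": "drive_tool", "kwargs": {"commands": "0 0 -0.012 0 0 0 20; 0 0 -0.01 0 0 0 20; 0 0 0 0 0 0 20; 0 0 0 0 0 0 20"}}

```text
time_s: 16.0
eef_pos: [505.6, 248.7, 21.5]
ee_rot: [0.0, 0.73, 0.683, 0.0]
force: [-1.3, -1.6, 5.6]
grip_width: 0.552
grip_force: 21.2
```

Call:
{"fn": "drive_tool", "kwargs": {"commands": "0 0 0 0 0 0 68; 0 0 0 0 0 0 68; 0 0 0 0 0 0 68; 0 0 0.1 0 0 0 68; 0 0 0.25 0 0 0 68; 0 0 0.3 0 0 0 68; 0.02 -0.1 0 0 0 0.01 85; 0.04 -0.25 0 0 0 0.01 85; 0.06 -0.36 0 0 0 0.01 85; 0.06 -0.36 0 0 0 0.01 85; 0.06 -0.36 0 0 0 0.01 85; 0.06 -0.36 0 0 0 0.01 85; 0.06 -0.36 0 0 0 0.01 85; 0.06 -0.36 0 0 0 0.01 85; 0.06 -0.36 0 0 0 0 85; 0.06 -0.36 0 0 0 0 85; 0.06 -0.36 0 0 0 0 85; 0.06 -0.36 0 0 0 0 85; 0.06 -0.36 0 0 0 0 85; 0 0 0 0 0 0 85"}}

```text
time_s: 17.67
eef_pos: [578.0, -188.5, 86.7]
ee_rot: [0.002, 0.71, 0.704, -0.0]
force: [-0.1, -0.9, 0.3]
grip_width: 0.852
grip_force: 0.0
```

Call:
{"fn": "drive_tool", "kwargs": {"commands": "0.06 -0.34 0 0 0 0 85; 0.06 -0.36 0 0 0 0 85; 0.06 -0.34 0 0 0 0 85; 0.05 -0.25 0 0 0 0 85; 0.04 -0.14 0 0 0 0 85; 0 0 0 0 0 0 85; 0 0 0 0 0 0 85; 0 0 0 0 0 0 85; 0 0 0 0 0 0 85"}}

```text
time_s: 18.42
eef_pos: [604.6, -324.1, 86.2]
ee_rot: [-0.0, 0.708, 0.706, 0.0]
force: [-1.3, 0.0, -0.0]
grip_width: 0.851
grip_force: 0.0
```

```bash
python3 - <<'E'
from h import *
s=sense(); print(s["eef_pos"],yang(s),s["force"],s["grip_width"])
p=capture("wrist"); cv2.imwrite("pics/w6.png",p["pixels"])
print(px(p,[605,-326.5,7],s))
for b in boxes_of(p,"ring_a_mid"): print(np.round(b["position"]),round(b["confidence"],2),np.round(w(p,b["position"],7,s),1))
E
```

```text
[ 604.57569479 -324.10831538   86.21896795] -0.12079876792321924 [-1.26900266e+00  1.82373160e-04 -4.78061864e-02] 0.8506477809389381
[258.93330255 213.43954132]
[255. 220.] 0.95 [ 602.3 -331.3    7. ]
```

View pics/w6.png

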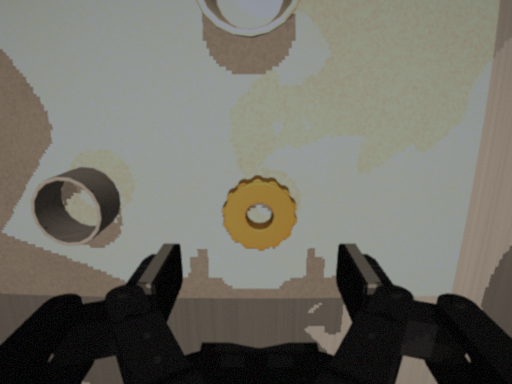

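The ring is at (259,214), as predicted. The cutter at (78,205) and the cup at (247,5) are clear of the fingers. I'll grasp it.

Call:
{"fn": "drive_tool", "kwargs": {"commands": "0.004 -0.024 -0.2 0 0 0 85; 0 0 -0.2 0 0 0 85; 0 0 -0.14 0 0 0 85; 0 0 -0.08 0 0 0 85; 0 0 -0.04 0 0 0 85; 0 0 -0.02 0 0 0 85; 0 0 0 0 0 0 85; 0 0 0 0 0 0 20; 0 0 0 0 0 0 20; 0 0 0 0 0 0 20; 0 0 0 0 0 0 20; 0 0 0 0 0 0 20; 0 0 0 0 0 0 20; 0 0 0 0 0 0 20; 0 0 0 0 0 0 20", "force": 20}}

```text
time_s: 19.77
eef_pos: [605.3, -328.1, 19.1]
ee_rot: [0.001, 0.708, 0.706, 0.0]
force: [-1.6, 1.2, 6.4]
grip_width: 0.562
grip_force: 20.4
```

Call:
{"fn": "drive_tool", "kwargs": {"commands": "0 0 0.1 0 0 0 20; 0 0 0.25 0 0 0 20; 0 0 0.25 0 0 0 20; -0.04 0.15 0 0 0 0 20; -0.08 0.32 0 0 0 -0.01 20; -0.08 0.32 0 0 0 -0.01 20; -0.08 0.32 0 0 0 -0.01 20; -0.08 0.32 0 0 0 -0.01 20; -0.08 0.32 0 0 0 -0.01 20; -0.08 0.32 0 0 0 -0.01 20; -0.08 0.32 0 0 0 -0.01 20; -0.08 0.32 0 0 0 -0.01 20; -0.08 0.32 0 0 0 0 20; -0.08 0.32 0 0 0 0 20; -0.08 0.32 0 0 0 0 20; -0.08 0.32 0 0 0 0 20; -0.08 0.32 0 0 0 0 20; -0.08 0.32 0 0 0 0 20; -0.08 0.32 0 0 0 0 20; -0.08 0.32 0 0 0 0 20"}}

```text
time_s: 21.43
eef_pos: [472.4, 200.7, 78.6]
ee_rot: [0.0, 0.73, 0.683, 0.0]
force: [0.6, -0.8, 0.6]
grip_width: 0.555
grip_force: 20.8
```

Call:
{"fn": "drive_tool", "kwargs": {"commands": "-0.05 0 0 0 0 0 20; 0 0 0 0 0 0 20; 0 0 0 0 0 0 20; 0 0 -0.1 0 0 0 20; 0 0 -0.15 0 0 0 20; 0 0 -0.15 0 0 0 20; 0 0 -0.08 0 0 0 20; 0 0 -0.04 0 0 0 20; 0 0 -0.02 0 0 0 20; 0 0 0 0 0 0 20; 0 0 0 0 0 0 20; 0 0 0 0 0 0 20"}}

```text
time_s: 22.43
eef_pos: [468.3, 199.2, 24.5]
ee_rot: [0.0, 0.73, 0.683, 0.0]
force: [-0.3, 0.6, -0.8]
grip_width: 0.556
grip_force: 20.8
```

```bash
python3 - <<'E'
from h import *
s=sense(); print(s["eef_pos"],yang(s),s["force"],s["grip_width"])
p=capture("wrist"); cv2.imwrite("pics/w7.png",p["pixels"])
E
```

```text
[468.27585023 199.204342    24.48465612] -3.7948410780724307 [-0.29288831  0.6035053  -0.80876705] 0.5556565518316071
```

View pics/w7.png

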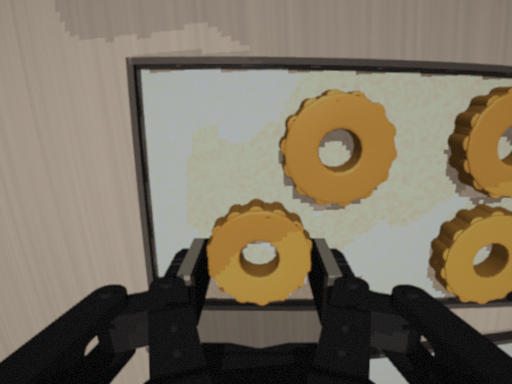

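Ring b already lies at (340,147). The held ring is on the empty paper near the rim, so I'll shift it 2 mm inward, lower and release.

Call:
{"fn": "drive_tool", "kwargs": {"commands": "0 0.02 0 0 0 0 20; 0 0 -0.012 0 0 0 20; 0 0 -0.012 0 0 0 20; 0 0 0 0 0 0 20; 0 0 0 0 0 0 20; 0 0 0 0 0 0 20"}}

```text
time_s: 22.98
eef_pos: [468.1, 201.4, 22.1]
ee_rot: [0.0, 0.73, 0.683, 0.0]
force: [-1.8, 0.0, 7.3]
grip_width: 0.553
grip_force: 21.3
```

Call:
{"fn": "drive_tool", "kwargs": {"commands": "0 0 0 0 0 0 68; 0 0 0 0 0 0 68; 0 0 0 0 0 0 68; 0 0 0.1 0 0 0 68; 0 0 0.25 0 0 0 68; 0 0 0.3 0 0 0 68; 0.049 -0.094 0 0 0 0.06 80; 0.2 -0.28 0 0 0 0.065 80; 0.2 -0.28 0 0 0 0.065 80; 0.2 -0.28 0 0 0 0.065 80; 0.2 -0.28 0 0 0 0.065 80; 0.2 -0.28 0 0 0 0.065 80; 0.2 -0.28 0 0 0 0.065 80; 0.2 -0.28 0 0 0 0.065 80; 0.2 -0.28 0 0 0 0.065 80; 0.2 -0.28 0 0 0 0.065 80; 0.2 -0.28 0 0 0 0.039 80; 0 0 0 0 0 0 80; 0 0 0 0 0 0 80; 0 0 0 0 0 0 80"}}

```text
time_s: 24.65
eef_pos: [672.4, -87.7, 86.6]
ee_rot: [-0.0, 0.523, 0.853, -0.0]
force: [0.2, -0.0, -0.3]
grip_width: 0.798
grip_force: 0.0
```

```bash
python3 - <<'E'
from h import *
s=sense(); print(s["eef_pos"],yang(s),s["force"],s["grip_width"])
p=capture("wrist"); cv2.imwrite("pics/w8.png",p["pixels"])
print(px(p,[673,-88,7],s))
for b in boxes_of(p,"square_a_mid"): print(np.round(b["position"]),round(b["confidence"],2),np.round(w(p,b["position"],7,s),1))
E
```

```text
[672.39312223 -87.69087008  86.63162547] 26.98088594168045 [ 0.23068875 -0.02827228 -0.3226262 ] 0.798142955137575
[259.32680506 210.53620261]
[401. 143.] 0.97 [734.1  -5.3   7. ]
[259. 212.] 0.6 [673.4 -89.4   7. ]
```

View pics/w8.png

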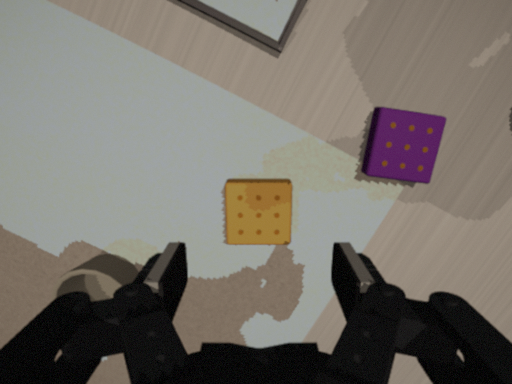

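The tan square at (259,212) is aligned with the pads; the purple one at (405,146) is left alone. I'll grasp the tan one.

Call:
{"fn": "drive_tool", "kwargs": {"commands": "0.004 -0.006 -0.2 0 0 0 80; 0 0 -0.2 0 0 0 80; 0 0 -0.14 0 0 0 80; 0 0 -0.08 0 0 0 80; 0 0 -0.04 0 0 0 80; 0 0 -0.02 0 0 0 80; 0 0 0 0 0 0 80; 0 0 0 0 0 0 20; 0 0 0 0 0 0 20; 0 0 0 0 0 0 20; 0 0 0 0 0 0 20; 0 0 0 0 0 0 20; 0 0 0 0 0 0 20; 0 0 0 0 0 0 20; 0 0 0 0 0 0 20", "force": 20}}

```text
time_s: 26.0
eef_pos: [673.7, -88.9, 19.5]
ee_rot: [0.001, 0.523, 0.853, 0.0]
force: [-0.9, 0.5, 5.7]
grip_width: 0.506
grip_force: 21.0
```

Call:
{"fn": "drive_tool", "kwargs": {"commands": "0 0 0.1 0 0 0 20; 0 0 0.25 0 0 0 20; 0 0 0.25 0 0 0 20; 0 0.04 0 0 0 0 20; -0.1 0.31 0 0 0 -0.044 20; -0.1 0.31 0 0 0 -0.044 20; -0.1 0.31 0 0 0 -0.044 20; -0.1 0.31 0 0 0 -0.044 20; -0.1 0.31 0 0 0 -0.044 20; -0.1 0.31 0 0 0 -0.044 20; -0.1 0.31 0 0 0 -0.044 20; -0.1 0.31 0 0 0 -0.044 20; -0.1 0.31 0 0 0 -0.044 20; -0.1 0.31 0 0 0 -0.044 20; -0.1 0.31 0 0 0 -0.044 20; -0.1 0.31 0 0 0 -0.044 20; -0.1 0.31 0 0 0 -0.044 20; -0.1 0.31 0 0 0 -0.044 20; -0.1 0.31 0 0 0 -0.044 20; 0 0 0 0 0 0 20"}}

```text
time_s: 27.67
eef_pos: [520.5, 385.1, 78.6]
ee_rot: [-0.001, 0.723, 0.691, 0.0]
force: [0.6, 0.2, 1.0]
grip_width: 0.508
grip_force: 20.6
```

Call:
{"fn": "drive_tool", "kwargs": {"commands": "0 0 0 0 0 0 20; 0 0 0 0 0 0 20; 0 0 -0.1 0 0 0 20; 0 0 -0.15 0 0 0 20; 0 0 -0.15 0 0 0 20; 0 0 -0.08 0 0 0 20; 0 0 -0.04 0 0 0 20; 0 0 -0.02 0 0 0 20; 0 0 0 0 0 0 20; 0 0 0 0 0 0 20; 0 0 0 0 0 0 20"}}

```text
time_s: 28.58
eef_pos: [523.5, 380.3, 25.2]
ee_rot: [0.0, 0.724, 0.69, 0.001]
force: [1.2, 0.5, -0.4]
grip_width: 0.507
grip_force: 20.6
```

```bash
python3 - <<'E'
from h import *
s=sense(); print(s["eef_pos"],yang(s),s["force"],s["grip_width"])
p=capture("wrist"); cv2.imwrite("pics/w9.png",p["pixels"])
E
```

```text
[523.5431375  380.31423122  25.24618306] -2.713496178636277 [ 1.21470147  0.51571064 -0.42651344] 0.5070800905855295
```

View pics/w9.png

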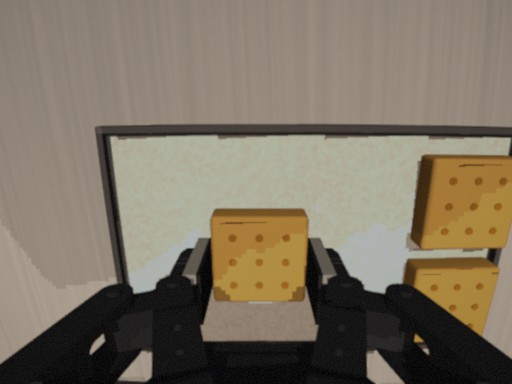

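The square is held over the empty middle of the square sheet. It sits 5.7 mm above bench level, so I'll lower about 2.6 mm.

Call:
{"fn": "drive_tool", "kwargs": {"commands": "0 0 -0.013 0 0 0 20; 0 0 -0.013 0 0 0 20; 0 0 0 0 0 0 20; 0 0 0 0 0 0 20; 0 0 0 0 0 0 20"}}

```text
time_s: 29.05
eef_pos: [523.4, 380.3, 22.4]
ee_rot: [0.0, 0.724, 0.69, 0.0]
force: [-1.3, -0.1, 4.4]
grip_width: 0.504
grip_force: 21.2
```

Call:
{"fn": "drive_tool", "kwargs": {"commands": "0 0 0 0 0 0 65; 0 0 0 0 0 0 65; 0 0 0 0 0 0 65; 0 0 0.1 0 0 0 65; 0 0 0.25 0 0 0 65; 0 0 0.35 0 0 0 65; 0 0 0.35 0 0 0 65; -0.2 0 0.3 0 0 0 65; -0.3 0 0.3 0 0 0 65; -0.3 0 0.2 0 0 0 65; -0.3 0 0 0 0 0 65; 0 0 0 0 0 0 65; 0 0 0 0 0 0 65"}}

```text
time_s: 30.13
eef_pos: [412.9, 380.4, 207.6]
ee_rot: [0.0, 0.723, 0.691, 0.001]
force: [0.6, -0.7, -0.7]
grip_width: 0.646
grip_force: 0.0
```

```bash
python3 - <<'E'
from h import *
s=sense(); print(s["eef_pos"],s["time_s"])
p=capture("side"); cv2.imwrite("pics/sideZ.png",cv2.resize(p["pixels"][90:370,130:450],(800,600)[:1]+(700,)) if 0 else cv2.resize(p["pixels"][100:370,130:450],(704,594),interpolation=cv2.INTER_CUBIC))
p=capture("top"); im=p["pixels"]; cv2.imwrite("pics/topZ.png",cv2.resize(im[90:310,80:440],(800,489),interpolation=cv2.INTER_CUBIC))
E
```

```text
[412.85882094 380.44601172 207.60774605] 30.1333
```

View pics/topZ.png

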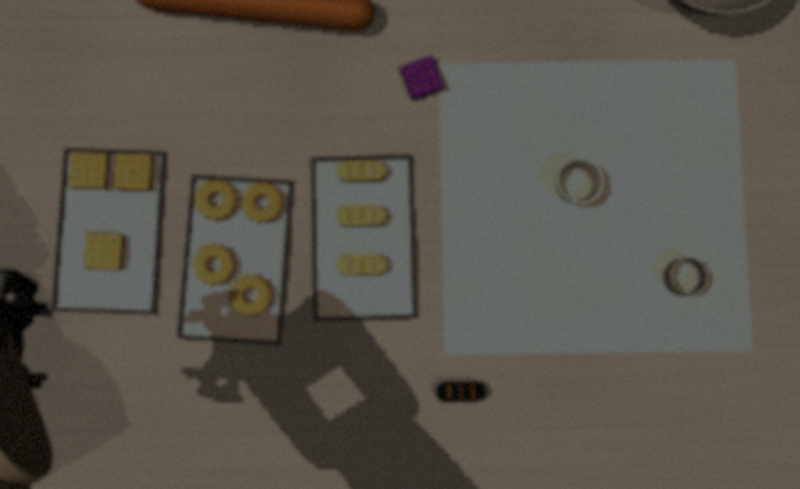

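View pics/sideZ.png

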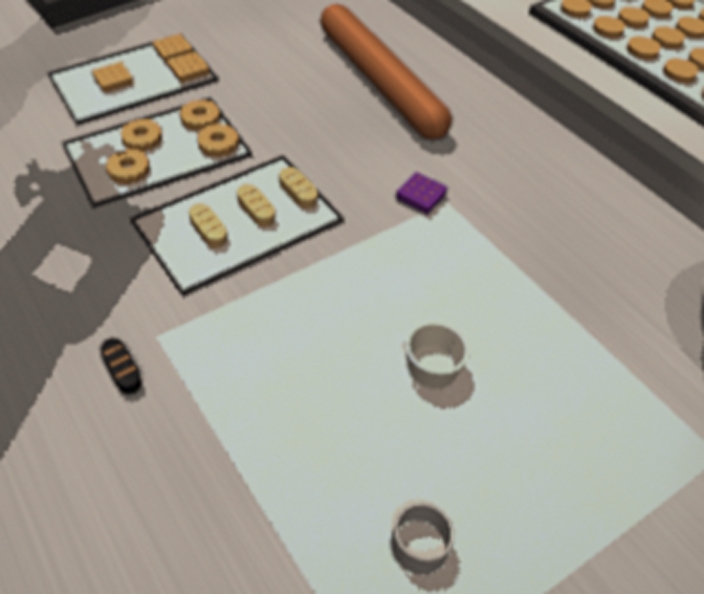

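All five biscuits lie flat on the right sheets: the square at (104,251), rings at (214,264) and (250,295), and fingers at (362,216) and (362,264) in the top crop. The cup and cutter are unmoved at (581,184) and (686,276), and the look-alikes were not touched.

```bash
python3 -c "from rig import *; print(finish_job())"
```

```text
the job is handed in; nothing more can be done
None
```

All five biscuits are sorted flat onto their matching sheets, the cutter, cup and look-alikes were left where they stood, and the job was handed in at about 30 s of the 144 s allowed.

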